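# Show which vial goes back where

## Task

A hexagonal-capped sample vial has been left standing on the bench; show your colleague where to put it back, in the one empty well of the rack that holds the same vials. Point with the fingertips from directly above at the stray vial, within 4 cm of its cap, and keep still for two seconds, then point in the same way at the empty well, just above the level of the caps around it, keep still for two seconds and finish still pointing there. Touch nothing at all and point at nothing else: on the way, pass 10 cm or more above the other tubes, jars and caps.

Things in the scene. Friction and masses are not known exactly. Their poses are not given: they have to be found in the camera images.
- stray_vial: the stray vial, loose, standing upright on the bench to the robot's right of the rack: off-white body 24 mm in diameter, black hexagonal cap 34 mm over the corners and 18 mm high with ribbed sides and a recess with a cross in its top, 66 mm tall in all; origin at the centre of its underside, z up. It alone on the bench looks like the vials of the rack; it changes places with slim_tube, squat_jar and spare_cap
- stray_vial_top (a point): centre of the stray vial's cap, level with the cap's top, 66 mm above the bench
- well_mouth (a point): centre of the mouth of the rack's one empty well (round hole, 26 mm in diameter, 34 mm deep), level with the rack's upper face, 40 mm above the bench; z up. The vials around it have their centres 37 mm away and their cap tops stand 32 mm higher than this point (72 mm above the bench). It may be any of the 20 wells
- rack: white rack block, fixed to the bench, 160 mm along its x, 197 mm along its y, 40 mm high, with 4 by 5 round wells at 37 mm pitch, holding 19 vials like the stray one whose cap tops stand 72 mm above the bench; origin at the centre of its underside. No loose thing is taller; of the equipment, the nearest taller piece is the block heater at the back (113 mm high, beyond x = 0.75 m)
- slim_rack: smaller white rack block, 100 by 100 mm and 28 mm high, fixed, with 4 by 4 wells at 22 mm pitch holding 15 slim tubes with round black caps (tops 58 mm above the bench); origin at the centre of its underside. Not for the stray vial
- slim_well_mouth (a point): centre of the mouth of the smaller rack's own empty well (15 mm in diameter), 28 mm above the bench: too narrow for the stray vial, not to be pointed at
- slim_tube: loose slim tube standing on the bench, 14 mm in diameter, 52 mm tall, round black cap 16 mm in diameter; origin at the centre of its underside. Not to be pointed at
- squat_jar: loose squat jar standing on the bench, 47 mm in diameter, 34 mm tall, wide round black cap; origin at the centre of its underside. Not to be pointed at
- spare_cap: a loose hexagonal cap without a vial lying on the bench, 34 mm over the corners, only 18 mm high; origin at the centre of its underside. Not to be pointed at
- beaker: small glass beaker, loose, 48 mm in diameter, 62 mm tall, on the robot's left; origin at the centre of its underside
- tape_roll: roll of paper tape lying flat, 60 mm in diameter, 19 mm high; origin at the centre of its underside

How it is judged:
By the outcome, as a careful person would: the job done as asked, in the order asked, and still so for the second after the job is handed in, with the robot touching nothing.
It also fails if it takes over 48 s, if anything falls off the work surface, if the arm or the gripper's body presses on something with over 40 N, if the wrist force passes 120 N, or if a joint passes its speed limit or range.

## Robot

A 6-joint arm with a two-finger parallel gripper is mounted at the origin on the work surface. World frame = base frame: x ahead of the robot, y to its left, z up, the work surface at z = 0. Lengths are in m, angles in rad, forces in N, time in s.
With the tool pointing down it reaches from about 0.425 to 0.95 m from the base axis. Payload 14.7 kg.
Tool frame: the origin (TCP) lies midway between the tips of the shut fingers; the grasp point (between the pads) lies 19 mm behind it; x points along the fingers, z is the direction in which the jaws open and shut, and the axes are right-handed (so a half turn about x gives the same grasp; the last joint's range is limited). The gripper opens to 85 mm and grips with 20 to 120 N. Pads are 22 mm wide; open, the fingers measure 114 mm over their backs; the gripper's body (76 mm by 85 mm) begins 54 mm behind the grasp point. The pads swing forward as they close: fully open they stand 13 mm farther back than shut.
Start: joints at [1.254, 0.48, 1.596, -0, 1.065, -0.047], TCP at [0.173, 0.626, 0.231] pointing down, gripper open.
Joint ranges: [-2.75, 2.75], [-0.82, 2.05], [0.23, 2.67], [-1.56, 4.7], [0.09, 2.69], [-2.92, 2.92]. Speed limits (rad/s): [1.89, 1.89, 2.39, 3.01, 3.01, 3.01].

## Interface

Orientations are given as [roll, pitch, yaw] about the fixed x, y, z axes, in that order (R = Rz(yaw) Ry(pitch) Rx(roll)).
In Python, from cell import monitor, viewer, workorder gives the robot as it stands.
- The arm moves only by the tool carry_out, never from a script. Its argument "rows" is a list of rows, each an object with "slide": the shift along the tool's x, y, z in mm, a list of three; "turn": the turn, a rotation vector about the tool's x, y, z in degrees, a list of three. A call has 1 to 12 rows; each row shifts and turns the commanded pose from where the row before left it, along the tool's axes as they then stand; what a row does not reach is not made up. A row lasts 1/8 s, in which the tool goes at most 62.5 mm and 10.7 degrees, less where a joint would pass 70% of its speed; a pose out of reach is approached as far as the arm can. A call with a gripper value outside its range is refused whole. "grip" is the closure, from 0 (fully open) to 1 (shut), set as the call begins (left out, the last holds). The fingers move at their own pace and stop on an object; the grip force is fixed at half the most. Time passes only in rows, so rows that do not move let the fingers close. It gives the time, the measured TCP pose, the force and the opening at its end, in the units of the state.
- monitor.observe(): the state, without advancing time (a new reading comes with each control period).
- viewer.capture(name): name is "scene" or "top" or "wrist"; returns a dict with "img" (480x640x3 uint8, red, green, blue), "fov_y" (degrees; the focal length in pixels is half the picture's height over the tangent of half this angle, whatever the lens; pixels are square), "cx", "cy" (the principal point, pixels), "R" (3x3) and "t" (3): a world point X has camera coordinates R X + t; the wrist camera has in their place "hand_eye" (4x4, takes a point from camera to tool coordinates, whose origin is the TCP and whose axes are the tool frame's). Camera axes: x right, y down, z forward; pixel columns grow to the right and rows downward; lengths in m; the calibration is good to about 2 mm. The wrist camera is an equidistant fisheye: a pixel r from the principal point sees the ray r / f radians off the axis. A picture is of the moment at which its call begins: read the wrist's pose just before it. There is no depth.
- workorder.finish_job(): hands the job in, once; it reports no verdict.
The state is a dict: "t": time; "joint_positions": joint angles; "dq": joint speeds; "effort": joint torques, N m; "eef_pos": TCP position; "eef_rot": TCP orientation; "wrist_force": force on the tool from outside, world axes, zero at the start; "wrist_torque": the same for the moment, N m; "grip_width": opening from 0.0 (shut) to 1.0 (fully open).
Only numpy, scipy, OpenCV 4.12 (cv2) and the standard library are available. Lean on these libraries where they do the work, as an engineer would, in place of code of your own. Each camera call takes 0.05 s, during which the arm holds its last target.

## Working session

There is one attempt and no reset: what is moved stays moved. The work goes in short steps, Python scripts to look and compute and a tool call to move; the robot and the scene stay as the last step left them, time stands still between calls to the robot, and variables do not carry over. Pictures are saved under pics/ and viewed, and the job is handed in when it is done.

Besides the shell and the picture viewer there is one more tool, called after "Emit:" by a JSON object that holds its "fn" and its "kwargs", one argument or row to a line. carry_out: Moves the arm, as the interface text tells. Its arguments: {"type":"object","properties":{"rows":{"type":"array","items":{"type":"object","properties":{"slide":{"type":"array","items":{"type":"number"}},"turn":{"type":"array","items":{"type":"number"}}}}},"grip":{"type":"number"}},"required":["rows"]}

```bash
mkdir -p pics; python3 - <<'E'
from cell import monitor, viewer
import cv2,pickle
s=monitor.observe();print(s)
for n in ["scene","top"]:
    c=viewer.capture(n);pickle.dump(c,open(n+".pkl","wb"));cv2.imwrite(f"pics/{n}0.png",c["img"][:,:,::-1]);print({k:v for k,v in c.items() if k!="img"})
E
```

```text
{'t': 0.0, 'joint_positions': array([ 1.25437650e+00,  4.80849574e-01,  1.59686544e+00, -1.47266984e-05,
        1.06506730e+00, -4.66101192e-02]), 'dq': array([ 0.0011049 ,  0.00251772, -0.00020875,  0.00014849,  0.00031544,
        0.0007995 ]), 'effort': array([-3.15436686e-03, -9.50668573e+01, -4.30166745e+01, -2.53501958e-04,
        1.25108950e-02, -1.49394368e-04]), 'eef_pos': array([0.17312288, 0.62610768, 0.23066401]), 'eef_rot': array([ 3.10580433,  1.5696066 , -1.87638721]), 'wrist_force': array([ 1.09304272,  0.08928579, -0.5140573 ]), 'wrist_torque': array([-0.01239501,  0.01635234, -0.02382546]), 'grip_width': 0.998937206258707}
{'fov_y': 56.03790872523474, 'cx': 319.2085302940645, 'cy': 237.80605431903075, 'R': array([[ 0.73885936,  0.67385584, -0.00227091],
       [ 0.49450163, -0.54448692, -0.67749696],
       [-0.45777177,  0.499452  , -0.73552206]]), 't': array([-0.45982152, -0.22267335,  1.20358503])}
{'fov_y': 43.6782075568008, 'cx': 322.94334487137814, 'cy': 246.99915580002266, 'R': array([[-0.02053438, -0.99975679,  0.00804401],
       [-0.99361522,  0.01951415, -0.11112151],
       [ 0.11093751, -0.01027447, -0.99377427]]), 't': array([0.02026986, 0.56329365, 1.35107264])}
```

View pics/scene0.png

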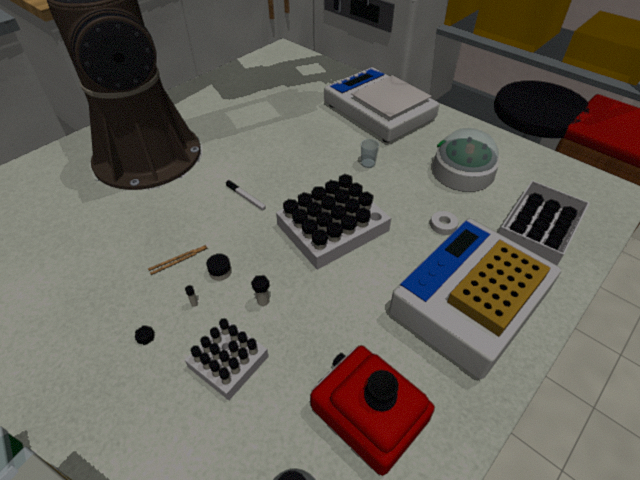

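View pics/top0.png

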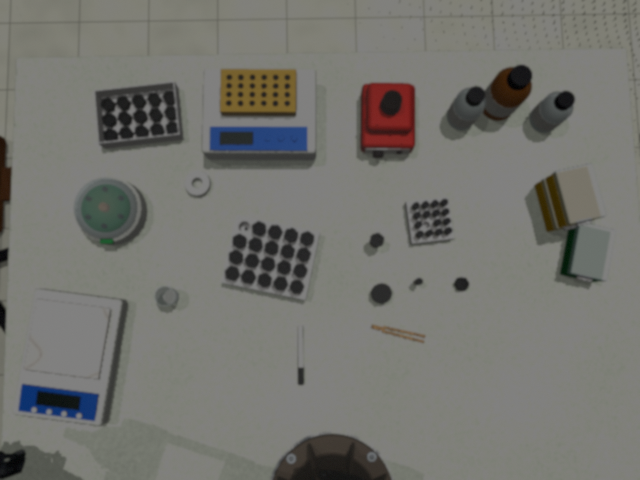

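The top view shows the rack near (270,260) with its empty well at about (244,228), and the stray vial at about (377,241). The squat jar is near (381,293), the slim tube near (418,282) and the spare cap near (461,284). Next I'll enlarge these areas.

```bash
python3 - <<'E'
import cv2,pickle,numpy as np
c=pickle.load(open("top.pkl","rb"));i=c["img"][:,:,::-1]
a=cv2.resize(i[205:305,215:325],None,fx=7,fy=6*7/6*0+5.9,interpolation=cv2.INTER_CUBIC) if 0 else cv2.resize(i[210:305,215:325],None,fx=6,fy=6,interpolation=cv2.INTER_CUBIC)
cv2.imwrite("pics/tr.png",np.clip(a*1.8,0,255))
b=cv2.resize(i[220:310,360:480],None,fx=6,fy=6,interpolation=cv2.INTER_CUBIC)
cv2.imwrite("pics/tv.png",np.clip(b*1.8,0,255))
c=pickle.load(open("scene.pkl","rb"));i=c["img"][:,:,::-1]
a=cv2.resize(i[165:315,230:400],None,fx=4,fy=4,interpolation=cv2.INTER_CUBIC)
cv2.imwrite("pics/sr.png",np.clip(a*1.5,0,255))
E
```

```text
[ WARN:0@0.130] global loadsave.cpp:1063 imwrite_ Unsupported depth image for selected encoder is fallbacked to CV_8U.
```

View pics/tr.png

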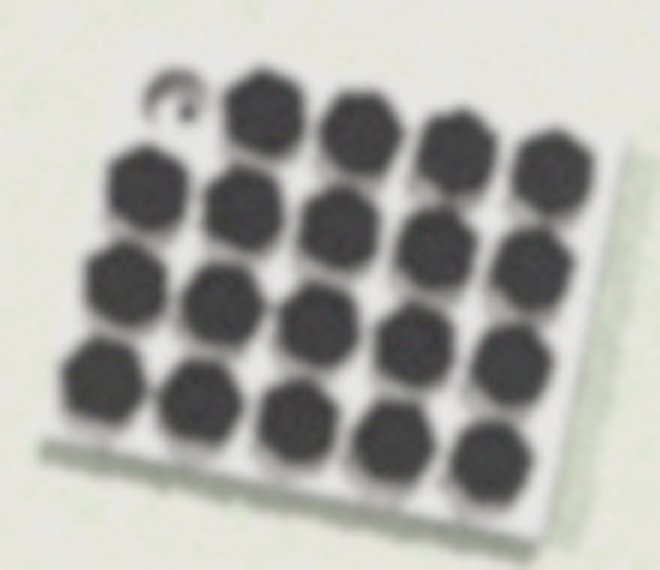

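View pics/tv.png

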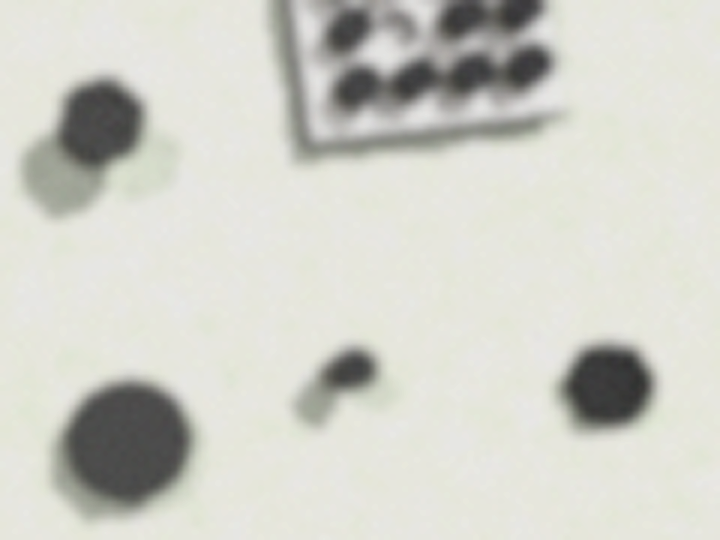

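View pics/sr.png

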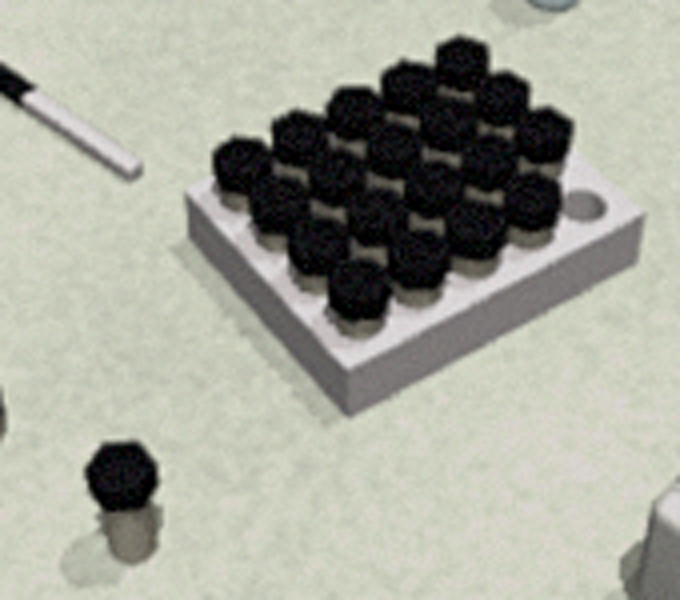

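```bash
cat > h.py <<'E'
import numpy as np,pickle
def ray(n,u,v,z):
    c=pickle.load(open(n+".pkl","rb"));f=240/np.tan(np.radians(c["fov_y"]/2))
    d=c["R"].T@np.array([(u-c["cx"])/f,(v-c["cy"])/f,1]);o=-c["R"].T@c["t"]
    return o+d*(z-o[2])/d[2]
E
python3 - <<'E'
from h import *
T=lambda x,y,x0,y0,s:(x0+(x+.5)/s-.5,y0+(y+.5)/s-.5)
print("well",ray("top",*T(174,102,215,210,6),.04),ray("scene",*T(585,206,230,165,4),.04))
print("vial",ray("top",*T(103,121,360,220,6),.066),ray("scene",*T(123,470,230,165,4),.066))
for n,x,y,z in [("jar",128,440,.034),("slim",350,368,.052),("cap",608,385,.018),("slimwell",402,28,.028)]:
    print(n,ray("top",*T(x,y,360,220,6),z))
# rack grid caps
P=lambda x,y:ray("top",*T(x,y,215,210,6),.072)[:2]
g=[[(265,115),(361,133),(457,153),(553,173)],[(147,190),(244,209),(341,228),(437,249),(533,270)],[(125,284),(222,304),(318,324),(415,345),(512,366)],[(103,381),(200,402),(297,422),(394,443),(491,463)]]
A=[];B=[]
for r,row in enumerate(g):
    for k,p in enumerate(row):
        A.append([1,r,k+(r==0)]);B.append(P(*p))
S=np.linalg.lstsq(np.array(A,float),np.array(B),rcond=None)[0];print("grid well",S[0],S, np.linalg.norm(S[1:],axis=1))
from cell import monitor
from scipy.spatial.transform import Rotation as R
print(R.from_euler('xyz',monitor.observe()['eef_rot']).as_matrix().round(3))
E
```

```text
well [0.61344236 0.19057543 0.04      ] [0.61757294 0.18919456 0.04      ]
vial [ 0.57377627 -0.11233085  0.066     ] [ 0.58003121 -0.11451196  0.066     ]
jar [ 0.45508317 -0.12136088  0.034     ]
slim [ 0.47986923 -0.20406297  0.052     ]
cap [ 0.47304609 -0.30935562  0.018     ]
slimwell [ 0.612479   -0.23331752  0.028     ]
grid well [0.61197251 0.1884693 ] [[ 0.61197251  0.1884693 ]
 [-0.03581955  0.00834775]
 [-0.00825991 -0.03584655]] [0.03677941 0.03678588]
[[-0.    -0.964  0.267]
 [-0.001  0.267  0.964]
 [-1.     0.    -0.001]]
```

Both views agree to about 6 mm: the stray vial is at about (0.577, -0.113) and the empty well at about (0.614, 0.189). The cap grid fit puts the well at (0.612, 0.188). I'll shut the fingers and travel high.

Emit:
{"fn": "carry_out", "kwargs": {
  "grip": 1,
  "rows": [
    {"slide":[-8,-20,-10]},
    {"slide":[-8,-40,-20]},
    {"slide":[-8,-40,-20]},
    {"slide":[-6,-40,-20]},
    {"slide":[0,-40,-20]},
    {"slide":[0,-40,-20]},
    {"slide":[0,-40,-20]},
    {"slide":[0,-38,-22]}
  ]
}}

```text
invalid input
```

Emit:
{"fn": "carry_out", "kwargs": {
  "grip": 1,
  "rows": [
    {"slide":[-8,-20,-10],"turn":[0,0,0]},
    {"slide":[-8,-40,-20],"turn":[0,0,0]},
    {"slide":[-8,-40,-20],"turn":[0,0,0]},
    {"slide":[-6,-40,-20],"turn":[0,0,0]},
    {"slide":[0,-40,-20],"turn":[0,0,0]},
    {"slide":[0,-40,-20],"turn":[0,0,0]},
    {"slide":[0,-40,-20],"turn":[0,0,0]},
    {"slide":[0,-38,-22],"turn":[0,0,0]}
  ]
}}

```text
t: 1.1
eef_pos: [0.4213, 0.3985, 0.2617]
eef_rot: [-1.234, 1.57, 0.067]
wrist_force: [-0.2, -0.7, -0.2]
grip_width: 0.0
```

Emit:
{"fn": "carry_out", "kwargs": {
  "rows": [
    {"slide":[0,-12,-19],"turn":[0,0,0]},
    {"slide":[0,-25,-39],"turn":[0,0,0]},
    {"slide":[0,-25,-39],"turn":[0,0,0]},
    {"slide":[0,-25,-39],"turn":[0,0,0]},
    {"slide":[0,-25,-39],"turn":[0,0,0]},
    {"slide":[0,-25,-39],"turn":[0,0,0]},
    {"slide":[0,-25,-39],"turn":[0,0,0]},
    {"slide":[0,-25,-39],"turn":[0,0,0]},
    {"slide":[0,-25,-39],"turn":[0,0,0]},
    {"slide":[0,-25,-39],"turn":[0,0,0]},
    {"slide":[0,-25,-39],"turn":[0,0,0]},
    {"slide":[0,-25,-39],"turn":[0,0,0]}
  ]
}}

```text
t: 2.6
eef_pos: [0.5767, -0.1093, 0.2616]
eef_rot: [0.277, 1.571, 1.578]
wrist_force: [0.1, 0.9, 0.4]
grip_width: -0.006
```

```bash
python3 - <<'E'
from cell import monitor, viewer
import cv2,pickle,numpy as np
from scipy.spatial.transform import Rotation as R
s=monitor.observe();c=viewer.capture("wrist");c["s"]=s;pickle.dump(c,open("wrist.pkl","wb"))
cv2.imwrite("pics/w0.png",np.clip(c["img"][:,:,::-1]*1.5,0,255).astype('uint8'))
print(s["t"],s["eef_pos"],R.from_euler('xyz',s['eef_rot']).as_matrix().round(3),s["joint_positions"].round(2),c["hand_eye"].round(3),c["fov_y"],c["cx"],c["cy"])
E
```

```text
2.6 [ 0.57667627 -0.109327    0.26160152] [[-0.    -0.964  0.267]
 [ 0.     0.267  0.964]
 [-1.     0.     0.   ]] [-0.24  0.36  1.71  0.    1.07 -1.54] [[-0.001 -0.285  0.958 -0.143]
 [ 0.001 -0.958 -0.285  0.073]
 [ 1.     0.001  0.001 -0.   ]
 [ 0.     0.     0.     1.   ]] 65.70646984690485 318.5730085482642 239.53516653186054
```

View pics/w0.png

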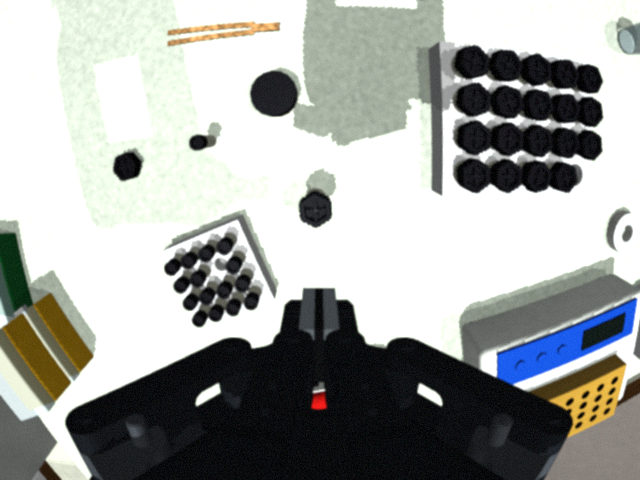

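The wrist view shows the stray vial, its hexagonal cap with a cross, at (316,208). I'll triangulate from that.

```bash
cat >> h.py <<'E'
def wray(u,v,z,fn="wrist.pkl"):
    from scipy.spatial.transform import Rotation as R
    c=pickle.load(open(fn,"rb"));f=240/np.tan(np.radians(c["fov_y"]/2));s=c["s"]
    a=np.array([u-c["cx"],v-c["cy"]]);r=np.hypot(*a);th=r/f
    d=np.r_[a/r*np.sin(th),np.cos(th)];H=c["hand_eye"];M=R.from_euler('xyz',s['eef_rot']).as_matrix()
    o=s["eef_pos"]+M@H[:3,3];d=M@H[:3,:3]@d
    return o+d*(z-o[2])/d[2]
E
python3 - <<'E'
from h import *
import cv2
print(wray(316,208,.066), wray(274,94,.034),wray(564,177,.072),wray(473,176,.072))
i=pickle.load(open("wrist.pkl","rb"))["img"][:,:,::-1]
cv2.imwrite("pics/w0c.png",np.hstack([cv2.resize(i[180:240,286:346],None,fx=6,fy=6),cv2.resize(i[140:200,550:610],None,fx=6,fy=6)]))
E
```

```text
[ 0.57303861 -0.11061879  0.066     ] [ 0.45699463 -0.12151028  0.034     ] [0.60395109 0.15061009 0.072     ] [0.57973858 0.04233618 0.072     ]
```

View pics/w0c.png

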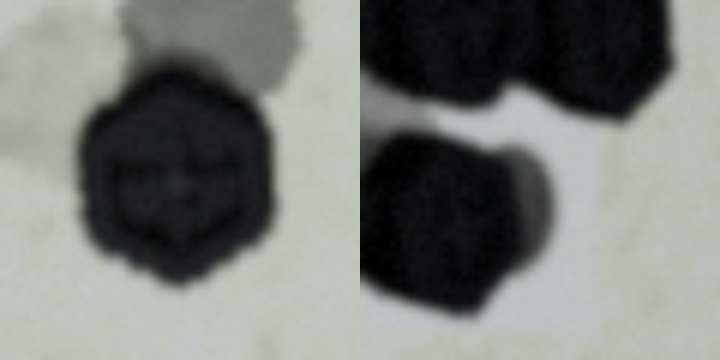

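Using the cross centre, the vial is at about (0.575, -0.111). I'll descend to 24 mm above its cap and hold.

Emit:
{"fn": "carry_out", "kwargs": {
  "rows": [
    {"slide":[15,1,-2],"turn":[0,0,0]},
    {"slide":[25,0,0],"turn":[0,0,0]},
    {"slide":[30,0,0],"turn":[0,0,0]},
    {"slide":[30,0,0],"turn":[0,0,0]},
    {"slide":[25,0,0],"turn":[0,0,0]},
    {"slide":[20,0,0],"turn":[0,0,0]},
    {"slide":[13,0,0],"turn":[0,0,0]},
    {"slide":[8,0,0],"turn":[0,0,0]},
    {"slide":[4,0,0],"turn":[0,0,0]},
    {"slide":[0,0,0],"turn":[0,0,0]},
    {"slide":[0,0,0],"turn":[0,0,0]}
  ]
}}

```text
t: 4.03
eef_pos: [0.576, -0.1095, 0.0918]
eef_rot: [-1.534, 1.57, -0.233]
wrist_force: [0.5, -0.4, -0.8]
grip_width: -0.001
```

```bash
python3 - <<'E'
from cell import monitor, viewer
import cv2,pickle,numpy as np
s=monitor.observe();c=viewer.capture("wrist");c["s"]=s;pickle.dump(c,open("wrist1.pkl","wb"))
d=viewer.capture("scene")["img"][190:370,170:350]
a=np.hstack([c["img"][120:480,160:480],cv2.resize(d,(360,360),interpolation=cv2.INTER_CUBIC)])
cv2.imwrite("pics/w1.png",np.clip(a[:,:,::-1]*1.5,0,255).astype('uint8'));print(s["t"],s["eef_pos"],abs(s["dq"]).max())
E
```

```text
4.025 [ 0.5759569  -0.10948304  0.09179713] 0.0025833323188180963
```

View pics/w1.png

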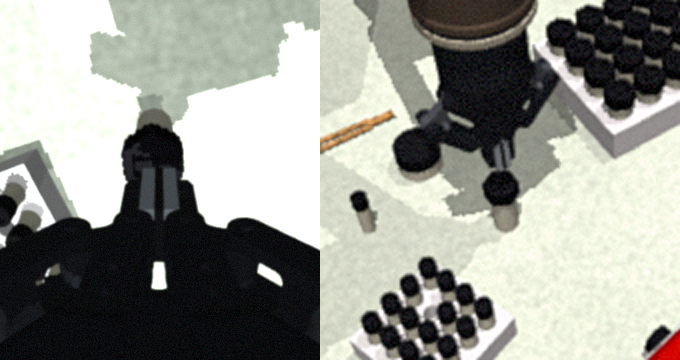

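The fingertips are about 25 mm above the stray vial's cap with a clear gap. I'll trim by 2 mm and then hold still for over 2 s.

Emit:
{"fn": "carry_out", "kwargs": {
  "rows": [
    {"slide":[0,0,-2],"turn":[0,0,0]},
    {"slide":[0,0,0],"turn":[0,0,0]},
    {"slide":[0,0,0],"turn":[0,0,0]},
    {"slide":[0,0,0],"turn":[0,0,0]},
    {"slide":[0,0,0],"turn":[0,0,0]},
    {"slide":[0,0,0],"turn":[0,0,0]},
    {"slide":[0,0,0],"turn":[0,0,0]},
    {"slide":[0,0,0],"turn":[0,0,0]},
    {"slide":[0,0,0],"turn":[0,0,0]},
    {"slide":[0,0,0],"turn":[0,0,0]},
    {"slide":[0,0,0],"turn":[0,0,0]},
    {"slide":[0,0,0],"turn":[0,0,0]}
  ]
}}

```text
t: 5.62
eef_pos: [0.5751, -0.1113, 0.0913]
eef_rot: [1.874, 1.571, -3.108]
wrist_force: [-0.5, 0.1, 1.1]
grip_width: -0.0
```

Emit:
{"fn": "carry_out", "kwargs": {
  "rows": [
    {"slide":[0,0,0],"turn":[0,0,0]},
    {"slide":[0,0,0],"turn":[0,0,0]},
    {"slide":[0,0,0],"turn":[0,0,0]},
    {"slide":[0,0,0],"turn":[0,0,0]},
    {"slide":[0,0,0],"turn":[0,0,0]},
    {"slide":[0,0,0],"turn":[0,0,0]},
    {"slide":[0,0,0],"turn":[0,0,0]},
    {"slide":[0,0,0],"turn":[0,0,0]},
    {"slide":[0,0,0],"turn":[0,0,0]},
    {"slide":[0,0,0],"turn":[0,0,0]},
    {"slide":[0,0,0],"turn":[0,0,0]}
  ]
}}

```text
t: 7.0
eef_pos: [0.5751, -0.1113, 0.0913]
eef_rot: [-1.606, 1.571, -0.305]
wrist_force: [0.8, -0.9, -0.2]
grip_width: -0.001
```

Emit:
{"fn": "carry_out", "kwargs": {
  "rows": [
    {"slide":[-12,0,0],"turn":[0,0,0]},
    {"slide":[-25,0,0],"turn":[0,0,0]},
    {"slide":[-35,0,0],"turn":[0,0,0]},
    {"slide":[-35,0,0],"turn":[0,0,0]},
    {"slide":[-30,0,0],"turn":[0,0,0]},
    {"slide":[-20,0,0],"turn":[0,0,0]},
    {"slide":[-10,0,0],"turn":[0,0,0]},
    {"slide":[-3,0,0],"turn":[0,0,0]},
    {"slide":[0,0,0],"turn":[0,0,0]}
  ]
}}

```text
t: 8.12
eef_pos: [0.5749, -0.1113, 0.2609]
eef_rot: [1.581, 1.57, 2.882]
wrist_force: [-0.5, 0.4, 0.4]
grip_width: 0.004
```

Emit:
{"fn": "carry_out", "kwargs": {
  "rows": [
    {"slide":[0,3,20],"turn":[0,0,0]},
    {"slide":[0,5,35],"turn":[0,0,0]},
    {"slide":[0,6,45],"turn":[0,0,0]},
    {"slide":[0,7,50],"turn":[0,0,0]},
    {"slide":[0,7,50],"turn":[0,0,0]},
    {"slide":[0,6,45],"turn":[0,0,0]},
    {"slide":[0,5,35],"turn":[0,0,0]},
    {"slide":[0,4,20],"turn":[0,0,0]},
    {"slide":[0,0,0],"turn":[0,0,0]}
  ]
}}

```text
t: 9.25
eef_pos: [0.6131, 0.1906, 0.2607]
eef_rot: [2.038, 1.57, -2.942]
wrist_force: [-0.2, -1.0, -0.6]
grip_width: -0.001
```

```bash
python3 - <<'E'
from cell import monitor, viewer
import cv2,pickle,numpy as np
s=monitor.observe();c=viewer.capture("wrist");c["s"]=s;pickle.dump(c,open("wrist2.pkl","wb"))
a=cv2.resize(c["img"][160:310,220:420],None,fx=4,fy=4,interpolation=cv2.INTER_CUBIC)
cv2.imwrite("pics/w2.png",a[:,:,::-1]);print(s["t"],s["eef_pos"])
E
```

```text
9.25 [0.61312238 0.19064173 0.260694  ]
```

View pics/w2.png

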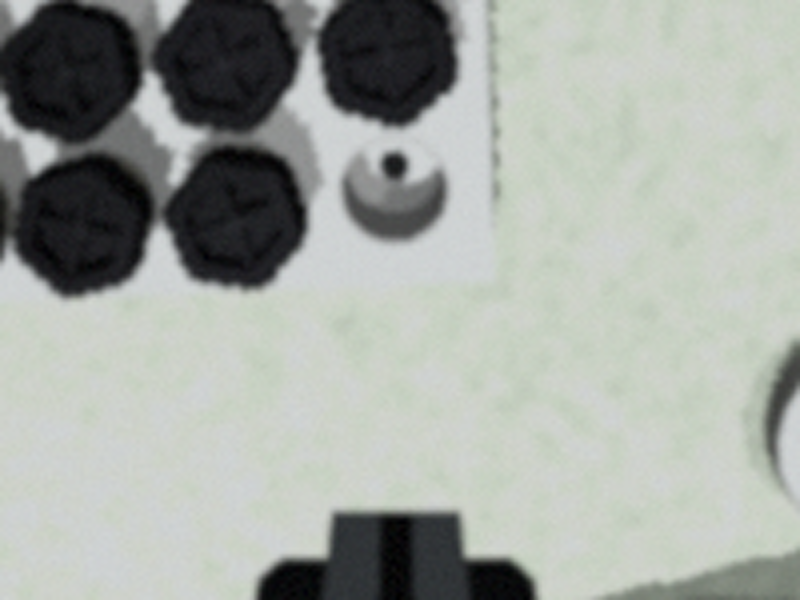

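The empty corner well is at crop (395,189), which is pixel (318.4, 206.9). The neighbouring caps are at crop (389,55) and (236,217).

```bash
python3 - <<'E'
from h import *
T=lambda x,y:(220+(x+.5)/4-.5,160+(y+.5)/4-.5)
w=wray(*T(395,189),.04,"wrist2.pkl");print(w,wray(*T(236,217),.072,"wrist2.pkl"),wray(*T(389,55),.072,"wrist2.pkl"))
c=pickle.load(open("wrist2.pkl","rb"));d=(w-c["s"]["eef_pos"])*1000;print(d,d@[-.964,.267,0],d@[.267,.964,0])
E
```

```text
[0.61378924 0.19034928 0.04      ] [0.60409092 0.15519264 0.072     ] [0.57757424 0.19889013 0.072     ]
[   0.66686017   -0.29244553 -220.69400291] -0.7209361603742195 -0.10386582995206704
```

The TCP is within 1 mm of the well axis. I'll descend to z ≈ 0.088 (16 mm above the caps' level) and hold.

Emit:
{"fn": "carry_out", "kwargs": {
  "rows": [
    {"slide":[15,-1,0],"turn":[0,0,0]},
    {"slide":[25,0,0],"turn":[0,0,0]},
    {"slide":[30,0,0],"turn":[0,0,0]},
    {"slide":[30,0,0],"turn":[0,0,0]},
    {"slide":[25,0,0],"turn":[0,0,0]},
    {"slide":[20,0,0],"turn":[0,0,0]},
    {"slide":[14,0,0],"turn":[0,0,0]},
    {"slide":[9,0,0],"turn":[0,0,0]},
    {"slide":[5,0,0],"turn":[0,0,0]},
    {"slide":[0,0,0],"turn":[0,0,0]},
    {"slide":[0,0,0],"turn":[0,0,0]},
    {"slide":[0,0,0],"turn":[0,0,0]}
  ]
}}

```text
t: 10.8
eef_pos: [0.6149, 0.1891, 0.0888]
eef_rot: [-1.07, 1.57, 0.231]
wrist_force: [-1.2, 0.5, -0.6]
grip_width: -0.001
```

Emit:
{"fn": "carry_out", "kwargs": {
  "rows": [
    {"slide":[0,0,0],"turn":[0,0,0]},
    {"slide":[0,0,0],"turn":[0,0,0]},
    {"slide":[0,0,0],"turn":[0,0,0]},
    {"slide":[0,0,0],"turn":[0,0,0]},
    {"slide":[0,0,0],"turn":[0,0,0]},
    {"slide":[0,0,0],"turn":[0,0,0]},
    {"slide":[0,0,0],"turn":[0,0,0]},
    {"slide":[0,0,0],"turn":[0,0,0]},
    {"slide":[0,0,0],"turn":[0,0,0]},
    {"slide":[0,0,0],"turn":[0,0,0]},
    {"slide":[0,0,0],"turn":[0,0,0]},
    {"slide":[0,0,0],"turn":[0,0,0]}
  ]
}}

```text
t: 12.3
eef_pos: [0.6146, 0.189, 0.0883]
eef_rot: [-1.52, 1.571, -0.219]
wrist_force: [-0.5, 0.3, 0.1]
grip_width: -0.001
```

Emit:
{"fn": "carry_out", "kwargs": {
  "rows": [
    {"slide":[0,0,0],"turn":[0,0,0]},
    {"slide":[0,0,0],"turn":[0,0,0]},
    {"slide":[0,0,0],"turn":[0,0,0]},
    {"slide":[0,0,0],"turn":[0,0,0]},
    {"slide":[0,0,0],"turn":[0,0,0]},
    {"slide":[0,0,0],"turn":[0,0,0]},
    {"slide":[0,0,0],"turn":[0,0,0]},
    {"slide":[0,0,0],"turn":[0,0,0]},
    {"slide":[0,0,0],"turn":[0,0,0]},
    {"slide":[0,0,0],"turn":[0,0,0]}
  ]
}}

```text
t: 13.55
eef_pos: [0.6146, 0.189, 0.0883]
eef_rot: [-2.09, 1.571, -0.789]
wrist_force: [0.4, -0.3, 0.4]
grip_width: 0.003
```

```bash
python3 - <<'E'
from cell import monitor, viewer
import cv2,numpy as np
s=monitor.observe();c=viewer.capture("wrist")["img"][120:480,160:480]
d=viewer.capture("scene")["img"][140:320,240:420]
a=np.hstack([c,cv2.resize(d,(360,360),interpolation=cv2.INTER_CUBIC)])
cv2.imwrite("pics/w3.png",np.clip(a[:,:,::-1]*1.3,0,255).astype('uint8'));print(s["t"],s["eef_pos"],abs(s["dq"]).max(),s["wrist_force"])
E
```

```text
13.55 [0.61460367 0.1890115  0.08829673] 0.0009977427904637847 [ 0.44132939 -0.33758889  0.36471637]
```

View pics/w3.png

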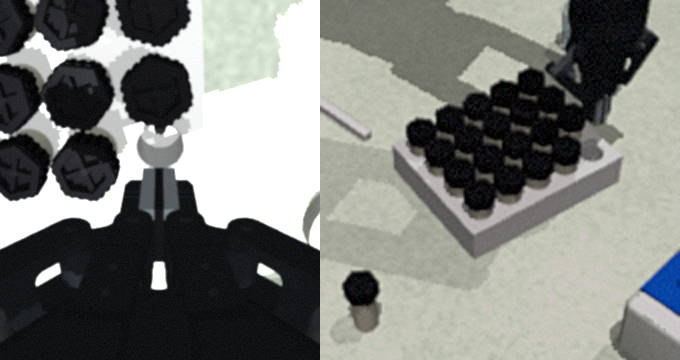

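The fingertips are centred above the empty well, clear of the neighbouring caps, and everything is undisturbed. I'll hand in.

```bash
python3 -c "
from cell import workorder,monitor
print(workorder.finish_job()); s=monitor.observe(); print(s['t'],s['eef_pos'])"
```

```text
the job is handed in; nothing more can be done
None
the job is handed in; nothing more can be done
```

I pointed at the stray vial, then at the rack's empty corner well (the one farthest from the robot and to its left), and handed the job in with the fingers still pointing there.

- **Stray vial:** I held the shut fingertips about 25 mm above the cap centre for over 2.5 s.
- **Travel:** Between the two I moved at z ≈ 0.26 m, about 19 cm above the rack's caps.
- **Empty well:** I held 16 mm above the level of the caps around it for about 2.7 s. The job was handed in at about 13.6 s, well inside the 48 s limit.

**Last checks:**
- The TCP was at (0.615, 0.189, 0.088), within about 2 mm of the well axis.
- The joints were still and the wrist force was under 1 N, so nothing was being touched. In the last pictures, the vial and the rack's tubes were undisturbed.
- The camera views disagreed by up to about 7 mm on the vial and 4 mm on the well. I settled these with the wrist camera and the grid of caps.
- The first move call was refused as invalid because I had left out "turn", and nothing moved. No other checks failed.

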